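Draw the pattern board from under the flattening weight and add it to the pile

TASK

The pattern board under the flattening weight is flat now. Draw it out flat along the bench by its tail, between the two stop posts, so that the weight stays in its place and simply settles onto the bench; once the board is wholly in front of the posts, let go of it, lying on the bench. Then take it by its broad part, and lay it gently and squarely on top of the pile of spare boards, outline over outline with its tail pointing the same way; leave the pile, the cutting die, the tin and the hammer where they are.

Things in the scene. Friction and masses are not known exactly. Their poses are not given: they have to be found in the camera images.
- pattern_mid (a point): the pattern board: brown hardboard, 8 mm thick, 200 mm long, 80 g, flat on the bench and partly under the weight. This is its balance point, half-way up its thickness; x runs along it away from the tail, z up. Broad part 52 mm wide from x = -32 to +62 mm, then a half-round end (radius 26 mm) to +88 mm; tail 32 mm wide from x = -32 to -112 mm
- pattern_tail (a point): point on the pattern board's tail, on its centre line, half-way up, 88 mm from the balance point towards -x and 24 mm from the tail's tip; axes as pattern_mid. At the start it stands 44 to 64 mm in front of the posts (on their -x side), so the tail can be pinched here across its 32 mm width
- pattern_end (a point): tip of the pattern board's half-round end, 88 mm from the balance point towards +x, half-way up; hidden under the weight at the start
- posts: fixed pair of dark steel stop posts; origin on the bench midway between them, in the plane of the faces that hold back the weight. x points from there under the weight (draw the board towards -x). Each post fills x = -24 to 0 mm, |y| = 36 to 66 mm, 45 mm high, with a foot out to |y| = 100 mm, 11 mm high; the gap is 72 mm. Place and yaw vary
- weight_mid (a point): centre of the flattening weight's block (20 mm above its underside): dark wood with iron cap, 120 mm along x (about the posts' x), 130 mm wide, 40 mm high, steel handle arch to 61 mm; 0.55 to 1 kg. It lies loose on the board, behind the posts, which stop it from following the board; when the board has gone it sits 8 mm lower, on the bench
- pile_top (a point): top of the pile of two loose spare boards of the same shape as the pattern board, 16 mm thick together, on a fixed pale wood block (220 x 110 x 30 mm): 46 mm above the bench. The point is above the spares' balance point; x runs along them away from their tail, z up. Place and yaw vary
- die: bystander: a steel cutting die, a closed outline of strip 100 x 70 mm and 33 mm high; origin under its middle
- tin: bystander: a closed metal tin, 60 mm diameter, 75 mm high; origin under its middle
- hammer: bystander: a hammer 240 mm long lying on the bench; x along its handle towards the head
Mind the look-alikes: they are no part of the job. What is shaped like the part that bears pattern_mid but pink or red is not meant.

How it is judged:
By the outcome, as a careful person would: the job done as asked, in the order asked, and still so for the second after the job is handed in, with the robot touching nothing.
It also fails if it takes over 54 s, if anything falls off the work surface, if the arm or the gripper's body presses on something with over 40 N, if the wrist force passes 120 N, or if a joint passes its speed limit or range.

ROBOT

A 6-joint arm with a two-finger parallel gripper is mounted at the origin on the work surface. World frame = base frame: x ahead of the robot, y to its left, z up, the work surface at z = 0. Lengths are in mm, angles in rad, forces in N, time in s.
With the tool pointing down it reaches from about 400 to 925 mm from the base axis. Payload 12.5 kg.
Tool frame: the origin (TCP) lies between the finger pads; the fingertips stand 11 mm ahead of it and the grasp point (between the pads) lies 8 mm behind it (env.tip_extent is the distance from the TCP to the fingertips, in mm); x points along the fingers, z is the direction in which the jaws open and shut, and the axes are right-handed (so a half turn about x gives the same grasp; the last joint's range is limited). The gripper opens to 95 mm and grips with 3 to 60 N. Pads are 20 mm wide; open, the fingers measure 119 mm over their backs; the gripper's body (75 mm by 180 mm) begins 59 mm behind the grasp point.
Start: joints at [-1.231, 0.491, 1.559, -0, 1.092, -0.106], TCP at [269.511, -563.923, 225.661] pointing down, gripper open.
Joint ranges: [-3.1, 3.1], [-0.84, 2.19], [0.05, 2.79], [-1.13, 4.28], [0.06, 2.93], [-2.69, 2.69]. Speed limits (rad/s): [2.22, 2.22, 2.79, 3.14, 3.14, 3.14].

INTERFACE

Orientations are given as [roll, pitch, yaw] about the fixed x, y, z axes, in that order (R = Rz(yaw) Ry(pitch) Rx(roll)).
In Python, from cell import status, imaging, env gives the robot as it stands. The module is installed in compiled form; this text tells all that it offers.
- The arm moves only by the tool apply_moves, never from a script. Its argument "increments" is a list of rows, each a list of 5 numbers: the closure, from 0 (fully open) to 1 (shut), then the shift along the tool's x, y, z in mm, then the turn about the tool's x in degrees. A call has 1 to 10 rows; each row shifts and turns the commanded pose from where the row before left it, along the tool's axes as they then stand; what a row does not reach is not made up. A row lasts 1/10 s, in which the tool goes at most 50 mm and 8.59 degrees, less where a joint would pass 70% of its speed; a pose out of reach is approached as far as the arm can. A call with a gripper value outside its range is refused whole. The fingers move at their own pace and stop on an object; the grip force is fixed at half the most. Time passes only in rows, so rows that do not move let the fingers close. It gives the time, the measured TCP pose, the force and the opening at its end, in the units of the state.
- status.state(): the state, without advancing time (a new reading comes with each control period).
- imaging.read_camera(name): name is "scene" or "top" or "wrist"; returns a dict with "pixels" (400x640x3 uint8, red, green, blue), "fovy" (degrees; the focal length in pixels is half the picture's height over the tangent of half this angle, whatever the lens; pixels are square), "cx", "cy" (the principal point, pixels), "R" (3x3) and "t" (3): a world point X has camera coordinates R X + t. Camera axes: x right, y down, z forward; pixel columns grow to the right and rows downward; lengths in mm; the calibration is good to about 2 mm. A picture is of the moment at which its call begins. There is no depth.
- env.job_done(): hands the job in, once; it reports no verdict.
The state is a dict: "t": time; "joints": joint angles; "qvel": joint speeds; "tau": joint torques, N m; "eef_pos": TCP position; "tcp_rot": TCP orientation; "ft_force": force on the tool from outside, world axes, zero at the start; "moment": the same for the moment, N m; "opening": opening from 0.0 (shut) to 1.0 (fully open).
Only numpy, scipy, OpenCV 4.12 (cv2) and the standard library are available. Lean on these libraries where they do the work, as an engineer would, in place of code of your own. Each camera call takes 0.05 s, during which the arm holds its last target. There are 200 camera calls.

## Working session

There is one attempt and no reset: what is moved stays moved. The work goes in short steps, Python scripts to look and compute and a tool call to move; the robot and the scene stay as the last step left them, time stands still between calls to the robot, and variables do not carry over. Pictures are saved under pics/ and viewed, about 8 in all and at most 12, crops included, and the job is handed in when it is done.

Besides the shell and the picture viewer there is one more tool, called after "Call:" by a JSON object that holds its "api" and its "payload", one argument or row to a line. apply_moves: Moves the arm, as the interface text tells. Its arguments: {"type":"object","properties":{"increments":{"type":"array"}},"required":["increments"]}

```bash
mkdir -p pics; cat > h.py <<'E'
import numpy as np, cv2
from cell import status, imaging, env
def snap(name,fn):
    c=imaging.read_camera(name); cv2.imwrite('pics/'+fn,c['pixels'][:,:,::-1]); np.savez('pics/'+fn+'.npz',**{k:np.array(v) for k,v in c.items()}); return c
def load(fn): return dict(np.load('pics/'+fn+'.npz'))
def ray(c,u,v,z):
    f=200/np.tan(np.radians(float(c['fovy']))/2)
    R=c['R'];t=c['t']; o=-R.T@t; d=R.T@np.array([(u-float(c['cx']))/f,(v-float(c['cy']))/f,1])
    return o+d*(z-o[2])/d[2]
def proj(c,X):
    f=200/np.tan(np.radians(float(c['fovy']))/2)
    p=c['R']@np.array(X,float)+c['t']; return np.array([f*p[0]/p[2]+float(c['cx']),f*p[1]/p[2]+float(c['cy'])])
E
python3 - <<'E'
from h import *
a=snap('top','top1.png');b=snap('scene','scene1.png')
print(-a['R'].T@a['t'],-b['R'].T@b['t'],a['fovy'],a['R']); s=status.state();print(s)
E
```

```text
[ 465.91651513 -144.29058418 1307.51826663] [1381.47169528 -310.36601118  839.46975744] 47.66721992093852 [[ 0.02249827 -0.9995538  -0.01964757]
 [-0.99762446 -0.02116628 -0.06555478]
 [ 0.06510966  0.02107577 -0.99765552]]
{'t': 0.1, 'joints': array([-1.23055270e+00,  4.91478396e-01,  1.55939455e+00, -3.55564659e-05,
        1.09170443e+00, -1.05602021e-01]), 'qvel': array([-5.42096797e-05, -2.83522658e-04, -1.84470166e-03, -3.28561941e-04,
       -1.35493677e-04, -2.14227208e-04]), 'tau': array([ 3.61543331e-03, -6.13624477e+01, -2.58606559e+01,  6.94551319e-02,
        4.70162078e-02, -3.44519890e-05]), 'eef_pos': array([ 269.45473996, -563.69972343,  225.1310764 ]), 'tcp_rot': array([3.06800623, 1.5698111 , 1.94307195]), 'ft_force': array([-0.87961006,  0.22939758, -0.43177131]), 'moment': array([-0.02015926, -0.02127701, -0.01441738]), 'opening': 1.0023491035416487}
```

View pics/top1.png

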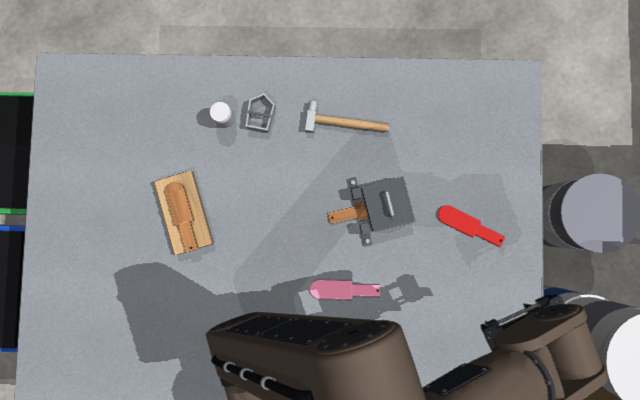

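View pics/scene1.png

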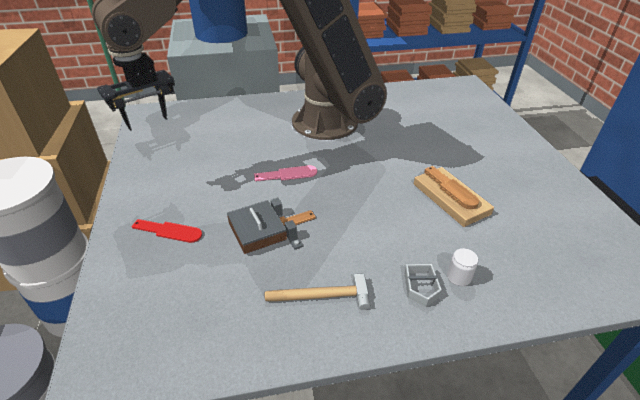

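The top view shows the weight and posts at about (385,205), with the brown tail pointing left to (328,217). The pile is at (183,213) with its tail down at (191,248). I'll crop closer on both.

```bash
python3 - <<'E'
from h import *
im=cv2.imread('pics/top1.png')
a=cv2.resize(im[165:260,140:225],None,fx=4.5,fy=4.5,interpolation=3)
b=cv2.resize(im[165:260,320:420],None,fx=4,fy=4.5,interpolation=3)
cv2.imwrite('pics/c1.png',np.hstack([a,b]));print(a.shape)
E
```

```text
(428, 382, 3)
```

View pics/c1.png

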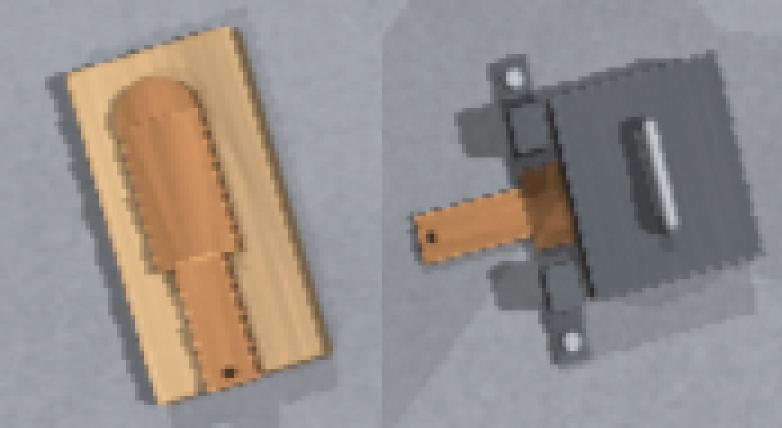

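```bash
python3 - <<'E'
from h import *
c=load('top1.png')
P=lambda x,y,z:ray(c,140+x/4.5,165+y/4.5,z)
B=lambda x,y,z:ray(c,320+(x-382)/4,165+y/4.5,z)
def line(n,p,q): d=p-q; print(n,p.round(1),q.round(1),np.linalg.norm(d[:2]).round(1),np.degrees(np.arctan2(d[1],d[0])).round(1))
line('pile tip-tail',P(155,77,46),P(233,383,46))
line('block L edge',P(70,75,30),P(157,403,30)); line('block R',P(238,28,30),P(328,352,30))
line('board sh-tail',B(531,214,8),B(417.5,239,8))
line('bolts',B(514,77,11),B(572,342,11))
line('weight right edge',B(715,55,48),B(762,250,48))
line('weight top edge',B(715,55,48),B(553,100,48))
s=status.state()
from scipy.spatial.transform import Rotation as R
print(R.from_euler('xyz',s['tcp_rot']).as_matrix().round(3))
E
```

```text
pile tip-tail [588.8 298.7  46. ] [399.5 241.7  46. ] 197.8 16.8
block L edge [590.5 358.7  30. ] [385. 294.  30.] 215.5 17.5
block R [622.7 252.7  30. ] [419.4 187.5  30. ] 213.5 17.8
board sh-tail [ 515.7 -219.3    8. ] [ 498.  -138.3    8. ] 82.9 -77.7
bolts [ 602.8 -205.4   11. ] [ 435.2 -249.7   11. ] 173.4 14.8
weight right edge [ 615.4 -343.3   48. ] [ 495.5 -377.1   48. ] 124.6 15.7
weight top edge [ 615.4 -343.3   48. ] [ 585.1 -231.1   48. ] 116.3 -74.9
[[-0.     0.902  0.431]
 [ 0.001  0.431 -0.902]
 [-1.     0.    -0.001]]
```

Call:
{"api": "apply_moves", "payload": {
  "increments": [
    [0,0,0,0,-8],
    [0,0,0,0,-8],
    [0,0,0,0,-8],
    [0,0,0,0,-8],
    [0,0,0,0,-8],
    [0,0,0,0,-8],
    [0,0,0,0,-8],
    [0,0,0,0,-8],
    [0,0,0,0,-8],
    [0,0,0,0,-6.5]
  ]
}}

```text
t: 1.1
eef_pos: [269.4, -563.8, 225.3]
tcp_rot: [1.696, 1.57, 1.947]
ft_force: [-1.6, -0.7, -0.1]
opening: 1.001
```

Call:
{"api": "apply_moves", "payload": {
  "increments": [
    [0,0,33,32,0],
    [0,0,33,32,0],
    [0,0,33,32,0],
    [0,0,33,32,0],
    [0,0,33,32,0],
    [0,0,33,32,0],
    [0,0,33,32,0],
    [0,0,33,32,0],
    [0,0,33,32,0],
    [0,0,33,32,0]
  ]
}}

```text
t: 2.1
eef_pos: [500.5, -164.3, 225.5]
tcp_rot: [2.976, 1.571, -3.062]
ft_force: [-0.3, -0.5, -0.4]
opening: 1.002
```

Call:
{"api": "apply_moves", "payload": {
  "increments": [
    [0.3,20,0,0,0],
    [0.3,30,0,0,0],
    [0.3,0,0,0,0],
    [0.3,0,0,0,0]
  ]
}}

```text
t: 2.5
eef_pos: [499.8, -166.2, 175.8]
tcp_rot: [2.504, 1.57, 2.749]
ft_force: [0.2, -0.4, 0.7]
opening: 0.729
```

```bash
python3 - <<'E'
from h import *
c=snap('wrist','w1.png');snap('top','top2.png')
s=status.state();print(s['t'],s['eef_pos'],s['tcp_rot'],s['ft_force'],s['opening'],s['joints'])
im=cv2.imread('pics/w1.png');im2=cv2.imread('pics/top2.png')[165:260,320:420]
cv2.imwrite('pics/w1b.png',im)
print(proj(c,[503.6,-161.6,8]),proj(c,s['eef_pos']))
E
```

```text
2.6 [ 500.2406517  -166.63798514  176.77106563] [-0.73077866  1.56938382 -0.4862501 ] [-0.00306994 -0.22241113 -0.45910052] 0.7083832527823906 [-4.46839041e-01  4.12241738e-01  1.85495269e+00 -7.26313639e-05
  8.72986820e-01 -6.91320975e-01]
[321.02561377 180.21828952] [316.12880091 261.15997259]
```

View pics/w1b.png

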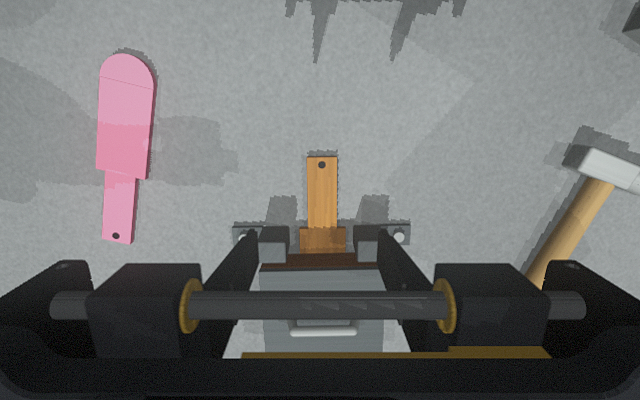

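The wrist view shows the tail tip centred at (322,156), its shoulder at about (323,228), and the post bolts at (241,238) and (399,237). It is nicely aligned.

```bash
python3 - <<'E'
from h import *
c=load('w1.png')
def line(n,p,q): d=p-q; print(n,p.round(1),q.round(1),np.linalg.norm(d[:2]).round(1),np.degrees(np.arctan2(d[1],d[0])).round(1))
line('board',ray(c,323,228,8),ray(c,322,156,8))
line('tipw',ray(c,306.5,157,8),ray(c,337.5,157,8))
line('bolts',ray(c,241,238,11),ray(c,399,237.5,11))
line('posts inner front',ray(c,286,227,45),ray(c,355,227,45))
print(status.state()['eef_pos'])
E
```

```text
board [ 519.  -213.7    8. ] [ 498.3 -136.5    8. ] 80.0 -75.0
tipw [ 483.  -141.3    8. ] [ 514.1 -133.6    8. ] 32.0 -166.0
bolts [ 433.7 -245.9   11. ] [ 602.9 -203.2   11. ] 174.5 -165.8
posts inner front [ 479.3 -206.7   45. ] [ 544.7 -190.4   45. ] 67.5 -166.0
[ 500.2406517  -166.63798514  176.77106563]
```

Call:
{"api": "apply_moves", "payload": {
  "increments": [
    [0.4,20,3,3,0],
    [0.4,30,2.5,2.5,0],
    [0.4,40,0,0,0],
    [0.4,40,0,0,0],
    [0.4,20,0,0,0],
    [0.4,5,0,0,0],
    [0.4,0,0,0,0],
    [0.4,0,0,0,0]
  ]
}}

```text
t: 3.4
eef_pos: [504.6, -159.9, 22.1]
tcp_rot: [-0.702, 1.569, -0.457]
ft_force: [-1.0, 0.4, 0.2]
opening: 0.596
```

Call:
{"api": "apply_moves", "payload": {
  "increments": [
    [0.4,5,0,0,0],
    [0.4,3.5,0,0,0],
    [0.4,0,0,0,0],
    [1,0,0,0,0],
    [1,0,0,0,0],
    [1,0,0,0,0],
    [1,0,0,0,0],
    [1,0,0,0,0],
    [1,0,0,0,0],
    [1,0,0,0,0]
  ]
}}

```text
t: 4.4
eef_pos: [503.9, -159.4, 12.2]
tcp_rot: [-1.527, 1.571, -1.282]
ft_force: [0.1, 0.7, 1.6]
opening: 0.33
```

Call:
{"api": "apply_moves", "payload": {
  "increments": [
    [1,0,3,0,0],
    [1,0,5,0,0],
    [1,0,6,0,0],
    [1,0,6,0,0],
    [1,0,6,0,0],
    [1,0,6,0,0],
    [1,0,6,0,0],
    [1,0,6,0,0],
    [1,0,6,0,0],
    [1,0,6,0,0]
  ]
}}

```text
t: 5.4
eef_pos: [491.7, -106.1, 12.6]
tcp_rot: [-0.746, 1.567, -0.501]
ft_force: [3.0, -10.4, 0.7]
opening: 0.335
```

```bash
python3 - <<'E'
from h import *
snap('top','top3.png')
im=cv2.imread('pics/top3.png')[150:260,280:420]
cv2.imwrite('pics/top3c.png',cv2.resize(im,None,fx=4,fy=4,interpolation=3))
E
```

```text
(no output)
```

View pics/top3c.png

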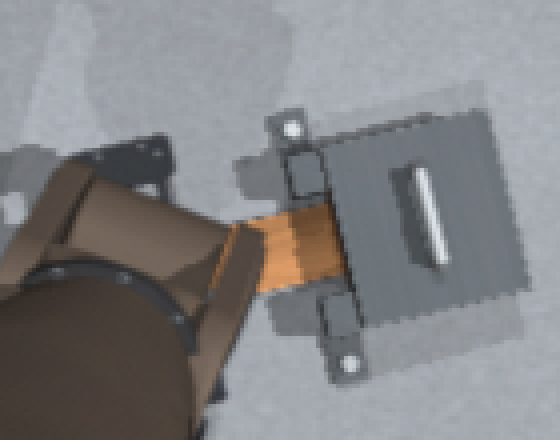

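The board is following straight and centred in the gap, with its broad part at about (290,250) in the crop, and the weight is still against the posts. I'll keep drawing.

Call:
{"api": "apply_moves", "payload": {
  "increments": [
    [1,0,6,0,0],
    [1,0,6,0,0],
    [1,0,6,0,0],
    [1,0,6,0,0],
    [1,0,6,0,0],
    [1,0,5,0,0],
    [1,0,5,0,0],
    [1,0,5,0,0],
    [1,0,5,0,0],
    [1,0,5,0,0]
  ]
}}

```text
t: 6.45
eef_pos: [476.8, -51.3, 12.1]
tcp_rot: [2.813, 1.571, 3.058]
ft_force: [0.1, -1.4, 2.1]
opening: 0.337
```

Call:
{"api": "apply_moves", "payload": {
  "increments": [
    [1,0,5,0,0],
    [1,0,6,0,0],
    [1,0,6,0,0],
    [1,0,6,0,0],
    [1,0,6,0,0],
    [1,0,6,0,0],
    [1,0,6,0,0],
    [1,0,6,0,0],
    [1,0,4,0,0],
    [1,0,0,0,0]
  ]
}}

```text
t: 7.45
eef_pos: [464.3, -1.7, 12.1]
tcp_rot: [2.649, 1.57, 2.895]
ft_force: [-0.7, 2.9, 4.1]
opening: 0.331
```

```bash
python3 - <<'E'
from h import *
snap('top','top4.png');snap('scene','scene4.png')
im=cv2.imread('pics/top4.png')[150:260,260:420]
im2=cv2.imread('pics/scene4.png')[160:270,200:360]
cv2.imwrite('pics/top4c.png',cv2.resize(np.vstack([im,im2]),None,fx=2.7,fy=2.7,interpolation=3))
E
```

```text
(no output)
```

View pics/top4c.png

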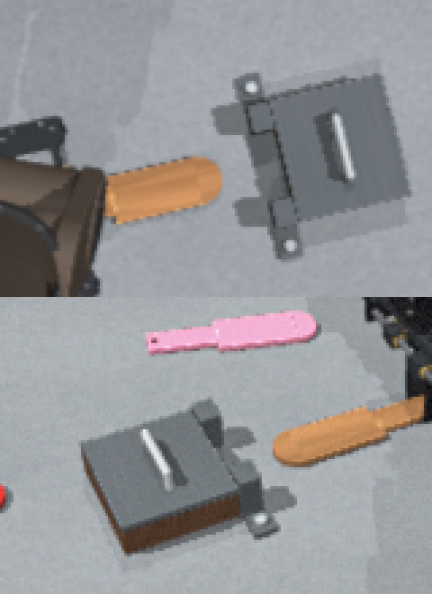

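The board lies wholly in front of the posts, its tip about 25 mm clear of them, and the weight has settled on the bench against the posts. Now I'll release and rise.

Call:
{"api": "apply_moves", "payload": {
  "increments": [
    [0.2,0,0,0,0],
    [0.2,0,0,0,0],
    [0.2,0,0,0,0],
    [0.2,0,0,0,0],
    [0.2,-10,0,0,0],
    [0.2,-30,0,0,0],
    [0.2,-30,0,0,0],
    [0.2,-30,0,0,0],
    [0.2,-30,0,0,0],
    [0.2,0,0,0,0]
  ]
}}

```text
t: 8.55
eef_pos: [465.8, -2.5, 145.8]
tcp_rot: [-0.404, 1.565, -0.158]
ft_force: [1.1, -0.1, -0.6]
opening: 0.799
```

Call:
{"api": "apply_moves", "payload": {
  "increments": [
    [0.2,0,-30,0,0],
    [0.2,0,-30,0,0],
    [0.2,0,-28,0,0],
    [0.2,0,0,0,0],
    [0.2,0,0,0,0]
  ]
}}

```text
t: 9.05
eef_pos: [485.4, -87.8, 141.7]
tcp_rot: [2.59, 1.57, 2.834]
ft_force: [-0.3, 0.2, -0.8]
opening: 0.798
```

```bash
python3 - <<'E'
from h import *
c=load('top4.png'); print(ray(c,260+221/2.7,150+178/2.7,8))
c=snap('wrist','w2.png'); print(status.state()['eef_pos'], status.state()['t'])
E
```

```text
[ 505.0406686  -175.40588012    8.        ]
[485.35584598 -87.27489533 141.81090931] 9.1
```

View pics/w2.png

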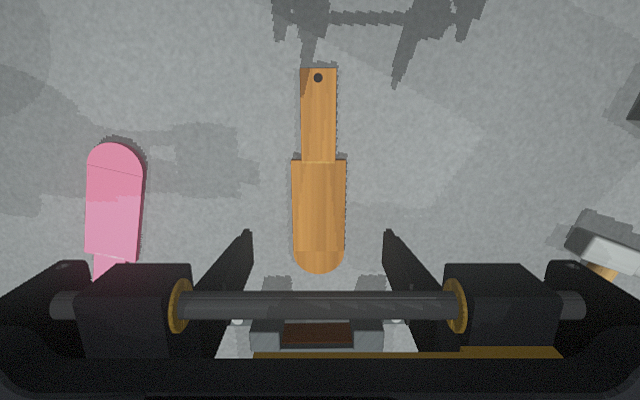

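The wrist view shows the whole board, with the tail end at (319,67), the round tip at (319,273) and the shoulder at row 160.

```bash
python3 - <<'E'
from h import *
c=load('w2.png')
a=ray(c,319,67,8);b=ray(c,319,273.5,8);d=b-a
print(a,b,np.linalg.norm(d),np.degrees(np.arctan2(d[1],d[0])), a+d*.56)
E
```

```text
[460.85355732  20.89694051   8.        ] [ 508.92569162 -171.86241081    8.        ] 198.66327697024795 -75.99668944174472 [487.77395253 -87.04829623   8.        ]
```

Call:
{"api": "apply_moves", "payload": {
  "increments": [
    [0.2,20,0,1.5,0],
    [0.2,35,0,0,0],
    [0.2,35,0,0,0],
    [0.2,25,0,0,0],
    [0.2,10,0,0,0],
    [0.2,4.5,0,0,0],
    [0.2,0,0,0,0],
    [0.2,0,0,0,0]
  ]
}}

```text
t: 9.9
eef_pos: [487.8, -87.3, 13.6]
tcp_rot: [-0.599, 1.569, -0.353]
ft_force: [-0.2, 0.2, 0.3]
opening: 0.802
```

Call:
{"api": "apply_moves", "payload": {
  "increments": [
    [1,0,0,0,0],
    [1,0,0,0,0],
    [1,0,0,0,0],
    [1,0,0,0,0],
    [1,0,0,0,0],
    [1,0,0,0,0]
  ]
}}

```text
t: 10.5
eef_pos: [487.5, -87.4, 12.9]
tcp_rot: [-0.788, 1.57, -0.542]
ft_force: [-1.1, 0.3, 6.6]
opening: 0.543
```

Call:
{"api": "apply_moves", "payload": {
  "increments": [
    [1,-3,0,0,0],
    [1,-6,0,0,0],
    [1,-12,0,0,0],
    [1,-26,0,0,0],
    [1,-30,0,0,0],
    [1,-30,0,0,0],
    [1,-30,0,0,0],
    [1,-30,0,0,0],
    [1,-30,0,0,0],
    [1,-30,0,0,0]
  ]
}}

```text
t: 11.5
eef_pos: [486.8, -87.1, 241.9]
tcp_rot: [-0.633, 1.57, -0.388]
ft_force: [0.1, -0.1, -1.2]
opening: 0.542
```

Call:
{"api": "apply_moves", "payload": {
  "increments": [
    [1,0,0,0,-5],
    [1,0,0,0,-8],
    [1,0,0,0,-8],
    [1,0,0,0,-8],
    [1,0,0,0,-8],
    [1,0,0,0,-8],
    [1,0,0,0,-8],
    [1,0,0,0,-8],
    [1,0,0,0,-8],
    [1,0,0,0,-8]
  ]
}}

```text
t: 12.5
eef_pos: [487.0, -87.2, 240.5]
tcp_rot: [-2.085, 1.57, -0.49]
ft_force: [0.4, 0.2, -0.6]
opening: 0.541
```

Call:
{"api": "apply_moves", "payload": {
  "increments": [
    [1,0,0,0,-8],
    [1,0,0,0,-8.3],
    [1,0,-15,27,0],
    [1,0,-15,27,0],
    [1,0,-15,27,0],
    [1,0,-15,27,0],
    [1,0,-16,28,0],
    [1,0,-16,28,0],
    [1,0,-16,28,0],
    [1,0,-16,28,0]
  ]
}}

```text
t: 13.5
eef_pos: [539.9, 161.0, 240.6]
tcp_rot: [-1.905, 1.57, -0.032]
ft_force: [1.0, -0.5, -0.4]
opening: 0.543
```

Call:
{"api": "apply_moves", "payload": {
  "increments": [
    [1,0,0,0,0],
    [1,0,0,0,0],
    [1,0,0,0,0]
  ]
}}

```text
t: 13.8
eef_pos: [539.8, 158.9, 240.0]
tcp_rot: [3.021, 1.571, -1.389]
ft_force: [-0.3, -0.1, -0.8]
opening: 0.54
```

```bash
python3 - <<'E'
from h import *
from scipy.spatial.transform import Rotation as R
snap('wrist','w3.png'); s=status.state();print(s['eef_pos'], s['t'],R.from_euler('xyz',s['tcp_rot']).as_matrix().round(3),s['ft_force'],s['opening'])
E
```

```text
[539.9189161  158.74775447 239.9894157 ] 13.85 [[ 0.    -0.955 -0.297]
 [-0.    -0.297  0.955]
 [-1.    -0.    -0.   ]] [ 0.7457806  -0.26991345 -0.76420195] 0.5395323979607037
```

View pics/w3.png

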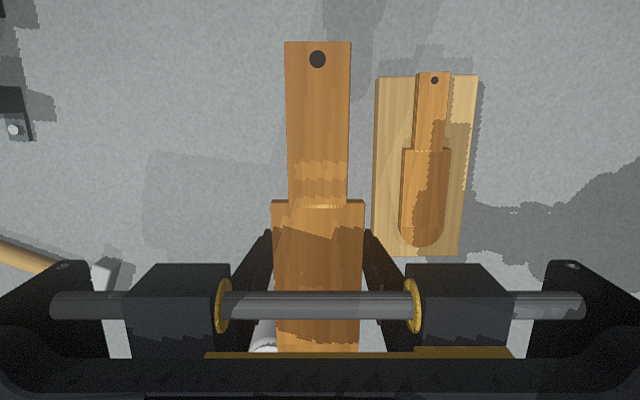

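The held board hangs level, with its tail end at (318,42) and shoulders at row 200–206. The pile is fully visible, its tail end at about (433,73) and its tip at about (419,247). I'll enlarge both to measure.

```bash
python3 - <<'E'
from h import *
im=cv2.imread('pics/w3.png')
a=im[60:260,270:490]
cv2.imwrite('pics/w3c.png',cv2.resize(im[60:260,365:485],None,fx=3,fy=3,interpolation=3))
E
```

```text
(no output)
```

View pics/w3c.png

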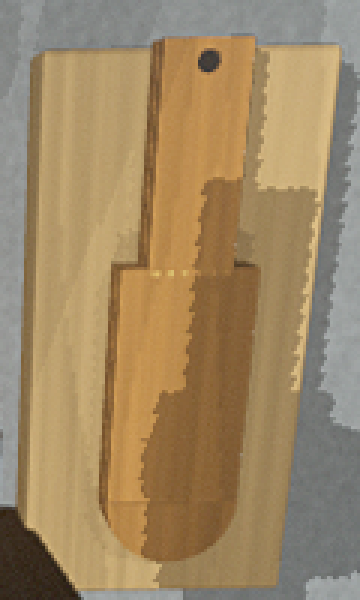

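```bash
python3 - <<'E'
from h import *
c=load('w3.png')
P=lambda x,y,z=46:ray(c,365+x/3,60+y/3,z)[:2]
# (pixel, model xy): model y left of +x heading
obs=[((164,39),(-112,1,16)),((255,38),(-112,1,-16)),((118,268),(-32,1,26)),((260,266),(-32,1,-26)),((106,501),(62,1,26)),((240,502),(62,1,-26)),((171,560),(88,1,0))]
from scipy.optimize import least_squares
# camera right = +jaw z = heading+90 = model +y -> flip sign
M=np.array([[o[1][0],-o[1][2]] for o in obs],float);W=np.array([P(*o[0]) for o in obs])
def f(p):
    cs,sn=np.cos(p[2]),np.sin(p[2]);return (M@np.array([[cs,sn],[-sn,cs]])+p[:2]-W).ravel()
r=least_squares(f,[505,273,.3]);print(r.x[:2],np.degrees(r.x[2]));print(r.fun.reshape(-1,2).round(1))
# held board: top plane z from TCP: bottom at ~239.99-11.8
z=240-12.5+8
H=lambda u,v:ray(c,u,v,z)[:2]
obs=[((285,42),(-112,-16)),((351,41.5),(-112,16)),((289,206),(-34,-16)),((272,201),(-32,-26)),((365,200),(-32,26)),((348,206),(-34,16))]
M=np.array([o[1] for o in obs],float);W=np.array([H(*o[0]) for o in obs])
r=least_squares(f,[540,159,.3]);print('held',r.x[:2],np.degrees(r.x[2]));print(r.fun.reshape(-1,2).round(1))
E
```

```text
[504.66092122 279.69098128] 18.727450823380686
[[-0.7 -0.9]
 [-1.4 -0.4]
 [-0.   1. ]
 [-0.5  0.5]
 [ 1.3  1.1]
 [ 0.  -0.7]
 [ 1.4 -0.6]]
held [543.41536434 162.42972695] 17.545206175544028
[[ 0.2 -0.7]
 [-0.2  0.6]
 [-2.3 -0.8]
 [ 2.6 -0.3]
 [ 2.3  1.9]
 [-2.5 -0.7]]
```

Call:
{"api": "apply_moves", "payload": {
  "increments": [
    [1,0,-1,22,-0.7],
    [1,0,-1,30,0],
    [1,0,0,35,0],
    [1,20,0,35,0],
    [1,40,0,0,0],
    [1,40,0,0,0],
    [1,35,0,0,0],
    [1,25,0,0,0],
    [1,8,0,0,0],
    [1,3,0,0,0]
  ]
}}

```text
t: 14.85
eef_pos: [504.7, 275.7, 68.4]
tcp_rot: [1.756, 1.57, -2.643]
ft_force: [-0.3, -0.3, -0.0]
opening: 0.546
```

Call:
{"api": "apply_moves", "payload": {
  "increments": [
    [1,0,0,0,0],
    [1,0,0,0,0]
  ]
}}

```text
t: 15.05
eef_pos: [505.2, 276.4, 69.9]
tcp_rot: [-1.546, 1.569, 0.339]
ft_force: [-0.0, 0.1, -0.3]
opening: 0.544
```

```bash
python3 - <<'E'
from h import *
a=snap('wrist','w4.png');b=snap('scene','scene5.png');s=status.state();print(s['eef_pos'], s['t'],s['ft_force'])
print(-a['R'].T@a['t'])
w=cv2.imread('pics/w4.png')[0:300,180:480]; q=cv2.resize(cv2.imread('pics/scene5.png')[155:235,405:505],None,fx=5,fy=5,interpolation=3)
w=cv2.resize(w,(400,400),interpolation=3)
cv2.imwrite('pics/cmp.png',np.hstack([w,q[:400,:400]]))
E
```

```text
[505.01156485 276.43357213  69.75604934] 15.15 [ 0.16367384  0.1831675  -0.27936132]
[426.8422724  252.29847231 227.39416054]
```

View pics/cmp.png

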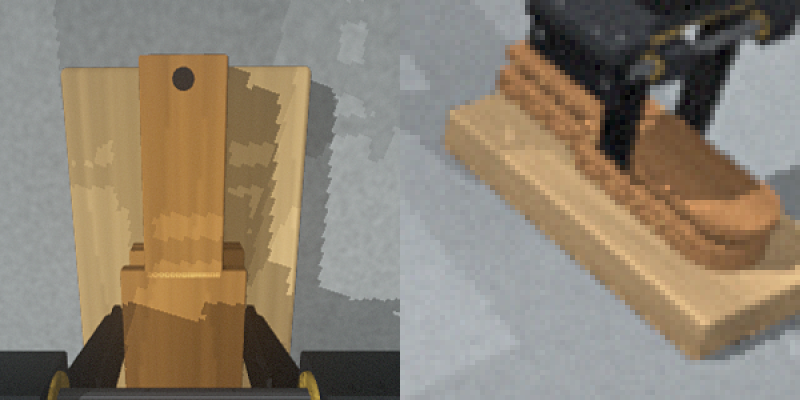

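```bash
python3 - <<'E'
from h import *
c=load('w4.png');P=lambda x,y,z:ray(c,180+x*.75,y*.75,z)[:2]
h=np.radians(18);ex=np.array([np.cos(h),np.sin(h)]);ey=np.array([-ex[1],ex[0]])
t=np.array([505,276.4])
for n,x,y,z in [('held shL',121,267,65),('held shR',246,268,65),('held tailL',139,56,65),('held tailR',228,55,65),('pile shL',131,243,46),('pile shR',241.5,243,46)]:
    d=P(x,y,z)-t;print(n,(d@ex).round(1),(d@ey).round(1))
im=cv2.imread('pics/w4.png')[165:235,255:385]
cv2.imwrite('pics/w4c.png',cv2.resize(im,None,fx=6,fy=6,interpolation=3))
E
```

```text
held shL -29.9 -23.6
held shR -29.5 26.7
held tailL -107.2 -14.0
held tailR -107.5 17.1
pile shL -35.0 -21.6
pile shR -35.0 27.2
```

View pics/w4c.png

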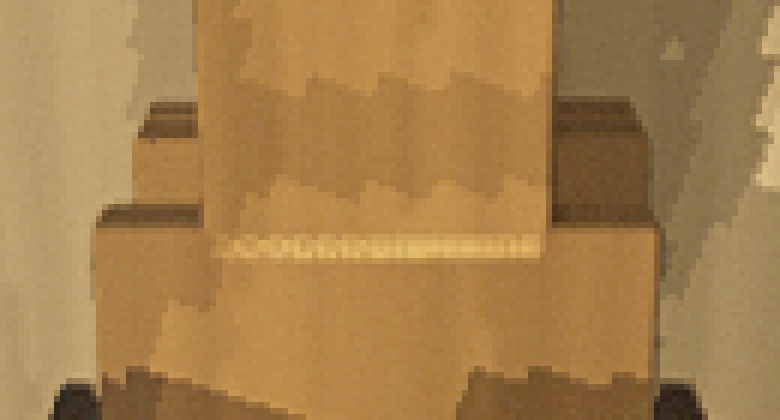

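```bash
python3 - <<'E'
from h import *
c=load('w4.png');P=lambda x,y,z:ray(c,255+x/6,165+y/6,z)[:2]
h=np.radians(18);ex=np.array([np.cos(h),np.sin(h)]);ey=np.array([-ex[1],ex[0]])
t=np.array([505,276.4])
for n,x,y,z in [('held shL',97,227,65),('held shR',659,227,65),('held bottom L',102,206,57),('heldbotR',656,207,57),('pile shL',133,137,46),('pile shR',651,133,46),('pile mid L',150,102,30),('R',632,102,30)]:
    d=P(x,y,z)-t;print(n,(d@ex).round(1),(d@ey).round(1))
E
```

```text
held shL -28.5 -23.5
held shR -28.4 27.0
held bottom L -27.9 -24.1
heldbotR -27.8 27.9
pile shL -31.6 -22.4
pile shR -32.0 28.8
pile mid L -31.0 -22.5
R -31.0 29.0
```

Call:
{"api": "apply_moves", "payload": {
  "increments": [
    [1,0,3.2,1.4,-0.5],
    [1,3,0,0,0],
    [1,2.5,0,0,0],
    [1,2,0,0,0],
    [1,1,0,0,0],
    [1,0,0,0,0],
    [1,0,0,0,0]
  ]
}}

```text
t: 15.85
eef_pos: [501.1, 276.6, 60.0]
tcp_rot: [2.223, 1.571, -2.166]
ft_force: [0.7, -0.2, -0.7]
opening: 0.541
```

Call:
{"api": "apply_moves", "payload": {
  "increments": [
    [1,0.7,0,0,0],
    [1,0,0,0,0],
    [1,0,0,0,0]
  ]
}}

```text
t: 16.15
eef_pos: [501.1, 276.7, 59.4]
tcp_rot: [-2.863, 1.571, -0.968]
ft_force: [0.3, 0.5, -0.9]
opening: 0.546
```

Call:
{"api": "apply_moves", "payload": {
  "increments": [
    [1,0.5,0,0,0],
    [1,0,0,0,0],
    [1,0,0,0,0]
  ]
}}

```text
t: 16.45
eef_pos: [501.1, 276.7, 58.9]
tcp_rot: [-2.219, 1.571, -0.325]
ft_force: [-0.1, -0.3, -0.1]
opening: 0.543
```

Call:
{"api": "apply_moves", "payload": {
  "increments": [
    [1,0.4,0,0,0],
    [1,0,0,0,0],
    [1,0,0,0,0]
  ]
}}

```text
t: 16.75
eef_pos: [501.1, 276.7, 58.9]
tcp_rot: [-1.777, 1.57, 0.117]
ft_force: [-1.4, -1.8, 5.2]
opening: 0.54
```

Contact, at about 5 N. I'll release and rise.

Call:
{"api": "apply_moves", "payload": {
  "increments": [
    [0.4,0,0,0,0],
    [0.35,0,0,0,0],
    [0.2,0,0,0,0],
    [0.2,0,0,0,0],
    [0.2,0,0,0,0],
    [0.2,-5,0,0,0],
    [0.2,-20,0,0,0],
    [0.2,-30,0,0,0],
    [0.2,-30,0,0,0],
    [0.2,-10,0,0,0]
  ]
}}

```text
t: 17.75
eef_pos: [501.9, 277.1, 156.5]
tcp_rot: [-1.53, 1.567, 0.365]
ft_force: [0.7, 0.6, -0.7]
opening: 0.801
```

Call:
{"api": "apply_moves", "payload": {
  "increments": [
    [0.2,-20,0,-20,0],
    [0.2,0,0,-20,0],
    [0.2,0,0,-20,0],
    [0.2,0,0,0,0],
    [0.2,0,0,0,0]
  ]
}}

```text
t: 18.25
eef_pos: [520.0, 219.7, 173.1]
tcp_rot: [1.444, 1.57, -2.946]
ft_force: [-0.7, 0.3, -0.3]
opening: 0.801
```

```bash
python3 - <<'E'
from h import *
a=snap('wrist','w6.png');b=snap('scene','scene6.png');s=status.state();print(s['eef_pos'],s['t'],s['opening'])
print(proj(a,[505,277,46]))
w=cv2.resize(cv2.imread('pics/w6.png')[10:310,260:510],(480,576),interpolation=3)
q=cv2.resize(cv2.imread('pics/scene6.png')[155:235,405:505],(320,256),interpolation=3)
r=cv2.resize(cv2.imread('pics/scene6.png')[150:320,190:500],(320,176),interpolation=3)
o=np.zeros((576,800,3),np.uint8);o[:,:480]=w;o[:256,480:]=q;o[260:436,480:]=r
cv2.imwrite('pics/fin.png',o)
E
```

```text
[519.81325746 220.37595749 173.18232691] 18.35 0.8007078959638815
[378.69131171 195.43243063]
```

View pics/fin.png

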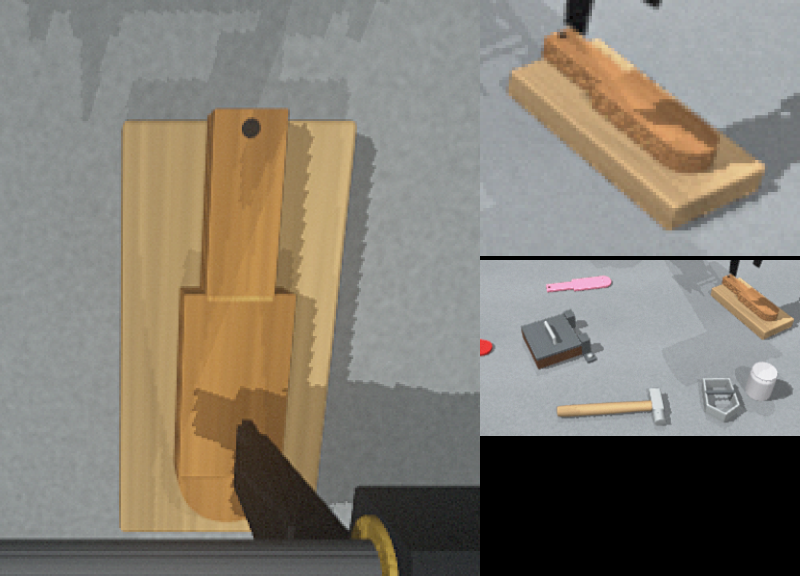

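The final view shows the board flush over the spares. The side wall is continuous, the outlines coincide and the tails point the same way. The weight, hammer, die and tin look undisturbed.

```bash
python3 -c "
from cell import env; env.job_done()"
```

```text
the job is handed in; nothing more can be done
```

The pattern board now lies on top of the spare pile, outline over outline and with its tail pointing the same way. The job is handed in at about 18.4 s.

- **Drawing out:** I pinched the board by its tail and drew it about 160 mm straight between the posts. The weight stayed against the posts and looked settled on the bench. I released the board lying on the bench, about 25 mm clear in front of the posts.
- **Placing:** I took it by the broad part at its balance point and hovered above the pile. A close look there gave a correction of about 3 mm along, 1.4 mm across and 0.5°. I set it down with about 5 N of contact force.
- **Last checks:** The final pictures show one continuous side wall down the stack. The weight, hammer, die and tin look unmoved, and the gripper is clear of everything. I judged the final fit by eye and did not measure it again.
- **Disagreement:** The top and wrist cameras put the pile about 6 mm and 1.6° apart. I settled this with the relative close-up from the hover, so the final position rests on that view alone.

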